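Stop the beeping tank and stand the mixing rod to dry

TASK

The ultrasonic tank is beeping: first press its red button right down to end the cycle, then lift the blue-sleeved mixing rod out and lower it foot first into the white crock until its foot is on the bottom before you let go. Leave it leaning on the rim squarely over the crock's blue lip, so that the sleeve drips that way. Leave the yellow rod in the tank, and do not shift the crock or disturb the other things.

Things in the scene. Friction and masses are not known exactly. Their poses are not given: they have to be found in the camera images.
- tank: steel ultrasonic tank fixed to the counter, 190 (x) x 260 (y) x 130 mm tall; origin at the centre of its underside, front (own -x) towards the robot. Its basin floor is 70 mm up; a grey insert, 8 mm thick, closes the basin flush with the top and has two round holes of 25 mm at own (x, y) = (30, -50) and (30, 50) mm, each with a rod standing upright in it
- stop_button (a joint): travel of the round red push button on the middle of the tank's front deck: 0 out, 0.006 m fully down; sprung, about 5 N fully down, comes back by itself
- stop_button_top (a point): centre of the top face of the red button (diameter 32 mm); it is pressed straight down
- blue_rod: blue-sleeved steel mixing rod, 190 mm long, about 80 g: flat disc foot of diameter 16 mm and 6 mm thick, shaft of diameter 10 mm, blue grip sleeve of diameter 14 mm over the top 60 mm; starts upright in the tank, foot on the basin floor, so its top stands about 130 mm over the tank's top; this is the rod to move. Origin at the centre of the foot's underside, own z up the rod to the sleeve
- blue_rod_mid (a point): centre of the blue rod, 95 mm up from its foot
- blue_rod_foot (a point): centre of the underside of the blue rod's foot
- blue_rod_top (a point): centre of the top end of the blue rod
- yellow_rod: yellow-sleeved steel mixing rod, 190 mm long, about 80 g: flat disc foot of diameter 16 mm and 6 mm thick, shaft of diameter 10 mm, yellow grip sleeve of diameter 14 mm over the top 60 mm; starts upright in the tank, foot on the basin floor, so its top stands about 130 mm over the tank's top; stays in the tank; which hole it has varies. Origin at the centre of the foot's underside, own z up the rod to the sleeve
- yellow_rod_mid (a point): centre of the yellow rod, 95 mm up from its foot
- yellow_rod_foot (a point): centre of the underside of the yellow rod's foot
- yellow_rod_top (a point): centre of the top end of the yellow rod
- crock: deep white stoneware crock, loose, 0.7 kg, 105 mm tall, outer diameter 90, inner diameter 80, floor 8 mm thick; origin at the centre of its underside, z up. A blue lip 32 mm wide juts out 24 mm just under the rim on its own +x side, with a blue stripe below it
- sauce_boat: stained white oval sauce boat, about 190 x 80 x 75 mm, loose bystander at the far side; origin at the centre of its underside
- porcelain_knob: glazed white porcelain knob, diameter 56, 63 mm tall, loose bystander; origin at the centre of its underside
- eye_bath: small green glass eye bath, diameter 54, 57 mm tall, loose bystander; origin at the centre of its underside
- brass_ruler: brass ruler 200 x 28 x 4 mm lying on the counter, loose bystander; long axis x; origin at the centre of its underside
- pigment_jar: amber glass jar, diameter 60, 75 mm tall, loose bystander; origin at the centre of its underside
- resin_jar: white plastic jar, diameter 68, 90 mm tall, loose bystander; origin at the centre of its underside

How it is judged:
By the outcome, as a careful person would: the job done as asked, in the order asked, and still so for the second after the job is handed in, with the robot touching nothing.
It also fails if it takes over 51 s, if anything falls off the work surface, if the arm or the gripper's body presses on something with over 40 N, if the wrist force passes 120 N, or if a joint passes its speed limit or range.

ROBOT

A 6-joint arm with a two-finger parallel gripper is mounted at the origin on the work surface. World frame = base frame: x ahead of the robot, y to its left, z up, the work surface at z = 0. Lengths are in m, angles in degrees, forces in N, time in s.
With the tool pointing down it reaches from about 0.3 to 0.75 m from the base axis. Payload 8.5 kg.
Tool frame: the origin (TCP) lies on the mounting face of the last link; the fingertips stand 173 mm ahead of it and the grasp point (between the pads) lies 155 mm ahead of it (env.tips_ahead is the distance from the TCP to the fingertips, in m); x points along the fingers, z is the direction in which the jaws open and shut, and the axes are right-handed (so a half turn about x gives the same grasp; the last joint's range is limited). The gripper opens to 85 mm and grips with 20 to 120 N. Pads are 22 mm wide; open, the fingers measure 114 mm over their backs; the gripper's body (76 mm by 85 mm) begins 54 mm behind the grasp point. The pads swing forward as they close: fully open they stand 13 mm farther back than shut.
Start: joints at [61.461, 21.807, 74.336, -0, 83.858, -12.336], TCP at [0.153, 0.528, 0.405] pointing down, gripper open.
Joint ranges: [-178.18, 178.18], [-50.72, 133.34], [12.68, 142.11], [-81.47, 261.47], [9.98, 163.14], [-165.26, 165.26]. Speed limits (degrees/s): [136.94, 136.94, 180, 180, 180, 180].

INTERFACE

Orientations are given as a 3x3 rotation matrix whose columns are the frame's x, y, z axes.
In Python, from rig import env, optics gives the robot as it stands.
- The arm moves only by the shell command python3 -m inch 'ROWS' [FORCE]. ROWS is JSON, a list of rows, each a list of 3 entries, a list of its own where there are three numbers: the closure, from -1 (fully open) to 1 (shut), then the shift along the tool's x, y, z in units of 30 mm (1.0 is 30 mm), then the turn about the tool's x in units of 5 degrees (1.0 is 5 degrees). In form: [[hand, [x, y, z], yaw], ...]. A call has exactly 8 rows; each row shifts and turns the commanded pose from where the row before left it, along the tool's axes as they then stand; what a row does not reach is not made up. A row lasts 1/12 s, in which the tool goes at most 41.7 mm and 7.16 degrees, less where a joint would pass 70% of its speed; a pose out of reach is approached as far as the arm can. A call is refused whole if a number of a shift passes 1 or a number of a turn 1, either way. A call with a gripper value outside its range is refused whole. The fingers move at their own pace and stop on an object; FORCE is the grip in N (left out, the last holds). Time passes only in rows, so rows that do not move let the fingers close, or fill a call up. It gives the time, the measured TCP pose, the force and the opening at its end, in the units of the state.
- env.observe(): the state, without advancing time (a new reading comes with each control period).
- optics.get_image(name): name is "scene" or "top" or "wrist"; returns the picture (420x560x3 uint8, red, green, blue); there is no depth.
- optics.camera_params(name): a dict with "fx", "fy", "cx", "cy" (pixels), "xyz" and "rotation" of the camera in the world. Camera axes: x right, y down, z forward; pixel columns grow to the right and rows downward; lengths in m; the calibration is good to about 2 mm. A picture is of the moment at which its call begins: read the wrist's pose just before it. camera_params takes no time and is no camera call; for the wrist camera it gives the pose at the moment of the call.
- env.close_job(): hands the job in, once; it reports no verdict.
The state is a dict: "time_s": time; "q": joint angles; "qvel": joint speeds; "joint_efforts": joint torques, N m; "position": TCP position; "tool_rot": TCP orientation; "ft_force": force on the tool from outside, world axes, zero at the start; "wrist_torque": the same for the moment, N m; "grip_width": finger opening in m.
Only numpy, scipy, OpenCV 4.12 (cv2) and the standard library are available. Lean on these libraries where they do the work, as an engineer would, in place of code of your own. Each camera call takes 0.05 s, during which the arm holds its last target.

## Working session

There is one attempt and no reset: what is moved stays moved. The work goes in short steps, Python scripts to look and compute and a shell command to move; the robot and the scene stay as the last step left them, time stands still between calls to the robot, and variables do not carry over. Pictures are saved under pics/ and viewed, and the job is handed in when it is done.

```bash
ls; mkdir -p pics; python3 - <<'E'
from rig import env, optics
import cv2,json
s=env.observe(); print(s)
for n in ["scene","top","wrist"]:
    p=optics.camera_params(n); print(n,p)
    cv2.imwrite(f"pics/{n}0.png",optics.get_image(n)[:,:,::-1])
E
```

```text
pics
{'time_s': 0.0, 'q': array([ 6.14592327e+01,  2.18397326e+01,  7.43858077e+01,  1.67548204e-03,
        8.38579814e+01, -1.23348088e+01]), 'qvel': array([-2.99349147e-02, -8.82374000e-03,  2.17235537e-05,  1.05984699e-01,
        3.92058585e-02,  7.29561847e-02]), 'joint_efforts': array([ 2.41075519e-03, -4.48459697e+01, -2.31280249e+01, -7.66015160e-05,
        4.75862733e-03, -1.00290822e-05]), 'position': array([0.15346451, 0.52809968, 0.40411718]), 'tool_rot': array([[-7.22020714e-04, -9.60263665e-01,  2.79093484e-01],
       [-1.26668981e-03,  2.79094212e-01,  9.60262889e-01],
       [-9.99998937e-01,  3.39804824e-04, -1.41786800e-03]]), 'ft_force': array([-0.16605301,  0.63735189, -0.37725992]), 'wrist_torque': array([-0.04042503,  0.07780749, -0.05248907]), 'grip_width': 0.08566522179139628}
scene {'fx': 434.44140189990776, 'fy': 434.44140189990776, 'cx': 282.9395245624339, 'cy': 209.4180355311982, 'xyz': array([0.93085697, 0.36785355, 0.89664668]), 'rotation': array([[-0.76055046,  0.52629824, -0.38022779],
       [ 0.64919422,  0.60695936, -0.45841815],
       [-0.01048185, -0.59549181, -0.80329299]])}
top {'fx': 543.0892269589224, 'fy': 543.0892269589224, 'cx': 277.76941972174535, 'cy': 209.39913268005407, 'xyz': array([ 0.33809799, -0.05474297,  1.51610418]), 'rotation': array([[ 0.04464769, -0.97814029,  0.20309643],
       [-0.99899094, -0.04470532,  0.00430613],
       [ 0.00486749, -0.20308375, -0.97914927]])}
wrist {'fx': 355.69976848146376, 'fy': 355.69976848146376, 'cx': 272.1651538461168, 'cy': 203.5971950305928, 'xyz': array([0.08838504, 0.54706277, 0.37285193]), 'rotation': array([[ 2.78673384e-01,  9.26951294e-01,  2.51201997e-01],
       [ 9.60385749e-01, -2.68808856e-01, -7.34915743e-02],
       [-5.97788441e-04,  2.61730964e-01, -9.65140687e-01]])}
```

View pics/scene0.png

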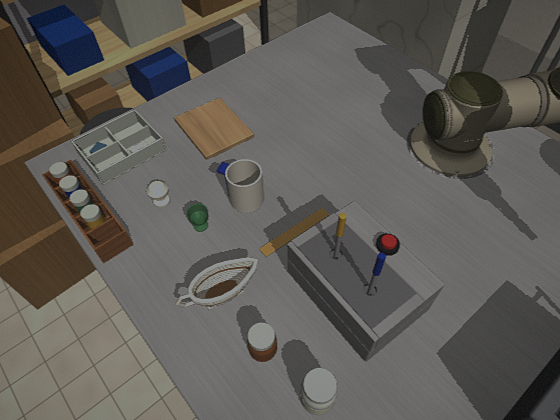

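View pics/top0.png

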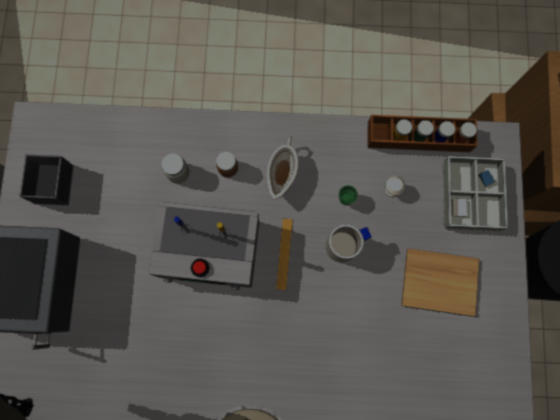

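View pics/wrist0.png

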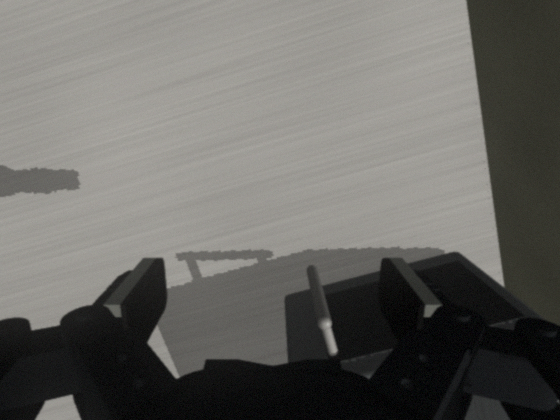

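```bash
python3 - <<'E'
import cv2,numpy as np
a=cv2.imread("pics/top0.png"); b=cv2.imread("pics/scene0.png")
cv2.imwrite("pics/topA.png",cv2.resize(a[190:300,130:270],None,fx=5,fy=5,interpolation=cv2.INTER_CUBIC))
cv2.imwrite("pics/topB.png",cv2.resize(a[170:280,260:400],None,fx=5,fy=5,interpolation=cv2.INTER_CUBIC))
cv2.imwrite("pics/scA.png",cv2.resize(b[195:355,280:450],None,fx=4,fy=3.75,interpolation=cv2.INTER_CUBIC))
cv2.imwrite("pics/scB.png",cv2.resize(b[145:245,180:310],None,fx=6,fy=6,interpolation=cv2.INTER_CUBIC))
E
```

```text
(no output)
```

View pics/topA.png

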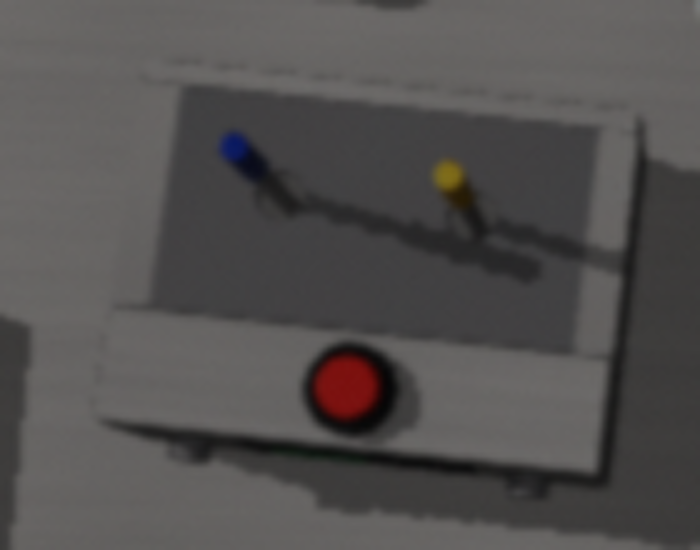

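View pics/topB.png

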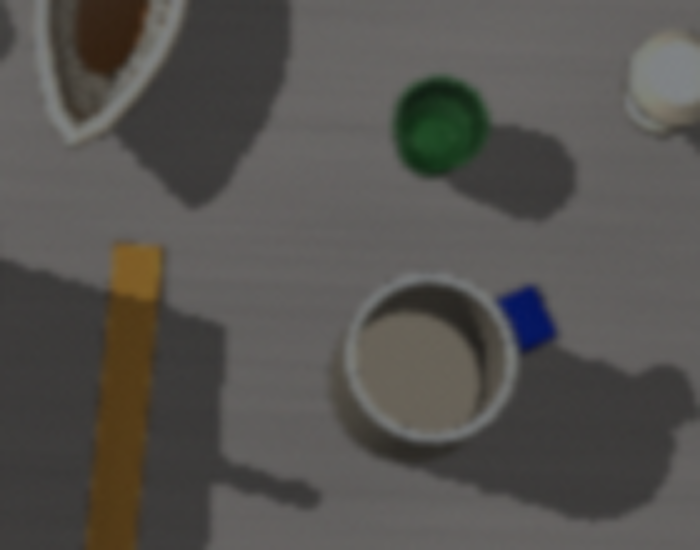

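View pics/scA.png

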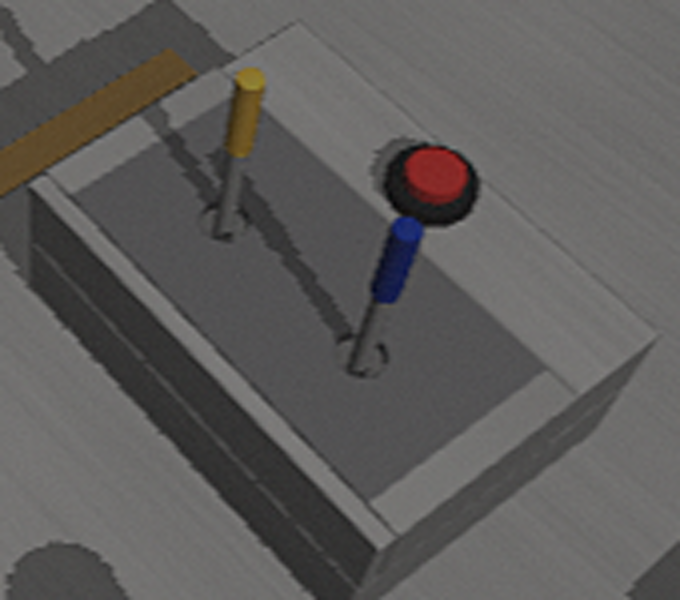

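View pics/scB.png

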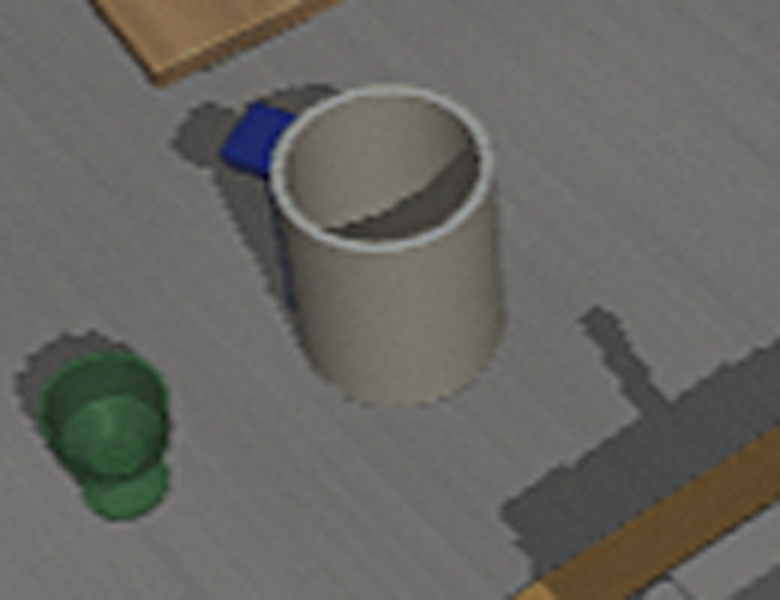

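```bash
cat > h.py <<'E'
import numpy as np
from rig import env,optics
def ray(n,u,v,p=None):
    p=p or optics.camera_params(n)
    d=np.array([(u-p['cx'])/p['fx'],(v-p['cy'])/p['fy'],1.]); return p['xyz'],p['rotation']@d
def atz(n,u,v,z,p=None):
    o,d=ray(n,u,v,p); return o+d*(z-o[2])/d[2]
def tri(a,b):
    o1,d1=ray(*a);o2,d2=ray(*b)
    s=np.linalg.lstsq(np.c_[d1,-d2],o2-o1,rcond=None)[0]
    A=o1+d1*s[0];B=o2+d2*s[1]; return (A+B)/2,np.linalg.norm(A-B)
def proj(n,P,p=None):
    p=p or optics.camera_params(n); c=p['rotation'].T@(np.asarray(P)-p['xyz']); return p['fx']*c[0]/c[2]+p['cx'],p['fy']*c[1]/c[2]+p['cy']
def crop(u,v,x0,y0,fx,fy): return (u+.5)/fx-.5+x0,(v+.5)/fy-.5+y0
E
python3 - <<'E'
from h import *
np.set_printoptions(precision=4,suppress=True)
T=lambda u,v:("top",*crop(u,v,130,190,5,5))
S=lambda u,v:("scene",*crop(u,v,280,195,4,3.75))
T2=lambda u,v:("top",*crop(u,v,260,170,5,5))
S2=lambda u,v:("scene",*crop(u,v,180,145,6,6))
print("button",tri(T(347,387),S(437,172)))
print("blue",tri(T(235,148),S(406,230)), atz(*T(235,148),.26),atz(*S(406,230),.26))
print("yel",tri(T(450,175),S(251,79)), atz(*T(450,175),.26),atz(*S(251,79),.26))
print("holes",atz(*T(279,193),.13),atz(*T(470,210),.13),atz(*S(361,354),.13),atz(*S(223,221),.13))
print("rim",tri(T2(431,359),S2(382,167)), atz(*T2(431,359),.105),atz(*S2(382,167),.105))
c=atz(*T2(431,359),.105)
for z in(.09,.1):
  l=atz(*T2(547,309),z);print("lip",l,np.linalg.norm((l-c)[:2]),np.degrees(np.arctan2(*(l-c)[1::-1])))
E
```

```text
button (array([0.4652, 0.142 , 0.1489]), np.float64(0.0010400453285612926))
blue (array([0.5654, 0.1871, 0.2567]), np.float64(0.0020220840049896714)) [0.5643 0.1874 0.26  ] [0.5679 0.1872 0.26  ]
yel (array([0.5566, 0.0853, 0.2586]), np.float64(0.0011374917077257663)) [0.556  0.0856 0.26  ] [0.5577 0.0854 0.26  ]
holes [0.5651 0.1877 0.13  ] [0.5607 0.0885 0.13  ] [0.5654 0.1857 0.13  ] [0.5599 0.0857 0.13  ]
rim (array([ 0.5546, -0.2319,  0.1033]), np.float64(0.002999219649424668)) [ 0.5533 -0.2306  0.105 ] [ 0.5563 -0.2319  0.105 ]
lip [ 0.5852 -0.2937  0.09  ] 0.07070976460238636 -63.13794066556249
lip [ 0.5835 -0.292   0.1   ] 0.06843635382081514 -63.79838749154266
```

```bash
python3 - <<'E'
from h import *
np.set_printoptions(precision=3,suppress=True)
for z in (0,.1,.2,.3):
  print(z,[atz("top",*p,z)[:2] for p in [(75,230),(60,230),(60,335),(25,328)]])
s=env.observe();R=s['tool_rot']
print(R.T@(np.array([.4652,.142,.375])-s['position'])/.03)
E
```

```text
0 [array([0.567, 0.521]), array([0.565, 0.563]), array([0.278, 0.527]), array([0.292, 0.624])]
0.1 [array([0.552, 0.483]), array([0.55 , 0.523]), array([0.282, 0.489]), array([0.295, 0.58 ])]
0.2 [array([0.537, 0.445]), array([0.535, 0.482]), array([0.286, 0.45 ]), array([0.298, 0.535])]
0.3 [array([0.522, 0.407]), array([0.52 , 0.441]), array([0.29 , 0.412]), array([0.301, 0.49 ])]
[  0.982 -13.57   -9.459]
```

```bash
python3 - <<'E'
import cv2
b=cv2.imread("pics/scene0.png");cv2.imwrite("pics/scC.png",cv2.resize(b[270:420,400:560],None,fx=4.5,fy=4)*2)
E
```

```text
(no output)
```

View pics/scC.png

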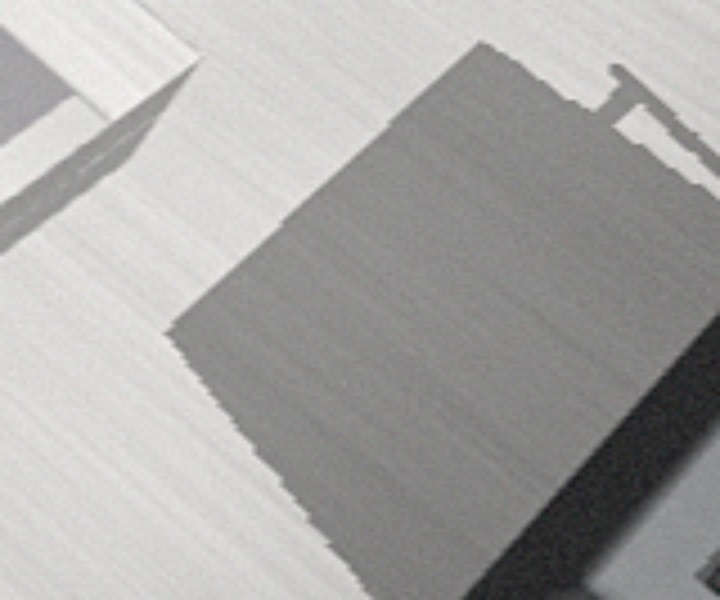

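```bash
python3 -m inch '[[1,[0,0,-1],0],[1,[0,0,-1],0],[1,[0,0,-1],0],[1,[0,0,-1],0],[1,[0,0,-1],0],[1,[0,-0.9,-0.3],0],[1,[0,-0.9,-0.3],0],[1,[0,-0.9,-0.3],0]]' 20
python3 -m inch '[[1,[0,-0.95,-0.3],0],[1,[0,-0.95,-0.3],0],[1,[0,-0.95,-0.3],0],[1,[0,-0.95,-0.3],0],[1,[0,-0.95,-0.3],0],[1,[0,-0.95,-0.3],0],[1,[0,-0.95,-0.3],0],[1,[0,-0.95,-0.3],0]]'
cat > to.py <<'E'
import sys
from h import *
s=env.observe();R=s['tool_rot'];np.set_printoptions(precision=3,suppress=True)
print(s['time_s'],s['position'],s['ft_force'],s['grip_width'],R[:,2],'units',R.T@(np.array(eval(sys.argv[1]))-s['position'])/.03)
E
python3 to.py .4652,.142,.345
```

```text
time_s: 0.82
position: [0.1821, 0.3345, 0.4049]
tool_rot: [[0.0, -0.961, 0.278], [0.0, 0.278, 0.961], [-1.0, -0.0, 0.0]]
ft_force: [0.8, 0.8, -0.1]
grip_width: 0.0002
time_s: 1.48
position: [0.3817, 0.2017, 0.4046]
tool_rot: [[-0.0, -0.96, 0.279], [0.0, 0.279, 0.96], [-1.0, 0.0, -0.0]]
ft_force: [0.5, 0.6, -0.8]
grip_width: 0.0002
1.4833 [0.382 0.202 0.405] [ 0.456  0.619 -0.772] 0.00015075210455896853 [ 0.279  0.96  -0.   ] units [ 1.987 -3.227 -1.132]
```

```bash
python3 -m inch '[[1,[0.3,-0.8,-0.3],0],[1,[0.3,-0.8,-0.3],0],[1,[0.3,-0.7,-0.25],0],[1,[0.3,-0.5,-0.15],0],[1,[0.3,-0.2,0],0],[1,[0.3,0,0],0],[1,[0,0,0],0],[1,[0,0,0],0]]'
python3 to.py .4652,.142,.322
```

```text
time_s: 2.15
position: [0.458, 0.1495, 0.3505]
tool_rot: [[-0.001, -0.961, 0.278], [0.0, 0.278, 0.961], [-1.0, 0.001, -0.0]]
ft_force: [-0.4, 0.3, 0.5]
grip_width: -0.0002
2.15 [0.458 0.149 0.35 ] [-0.381  0.296  0.476] -0.00019018210419172155 [ 0.278  0.961 -0.   ] units [ 0.949 -0.301 -0.173]
```

```bash
python3 -m inch '[[1,[0.4,-0.3,-0.17],0],[1,[0.3,0,0],0],[1,[0.15,0,0],0],[1,[0.1,0,0],0],[1,[0.1,0,0],0],[1,[0.1,0,0],0],[1,[0.05,0,0],0],[1,[0,0,0],0]]'
python3 to.py .4652,.142,.316
```

```text
time_s: 2.82
position: [0.465, 0.1419, 0.3188]
tool_rot: [[0.003, -0.961, 0.278], [-0.0, 0.278, 0.961], [-1.0, -0.003, 0.001]]
ft_force: [-14.9, -2.1, 40.4]
grip_width: -0.0002
2.8167 [0.465 0.142 0.319] [-14.889  -2.1    40.379] -0.00022984832405975293 [0.278 0.961 0.001] units [ 0.094 -0.005  0.004]
```

```bash
python3 - <<'E'
from h import *; import cv2
a=optics.get_image("scene")[:,:,::-1]
cv2.imwrite("pics/press.png",cv2.resize(a[150:310,320:490],None,fx=4,fy=3.75,interpolation=cv2.INTER_CUBIC))
w=optics.get_image("wrist")[:,:,::-1];cv2.imwrite("pics/pressw.png",w)
E
```

```text
(no output)
```

View pics/press.png

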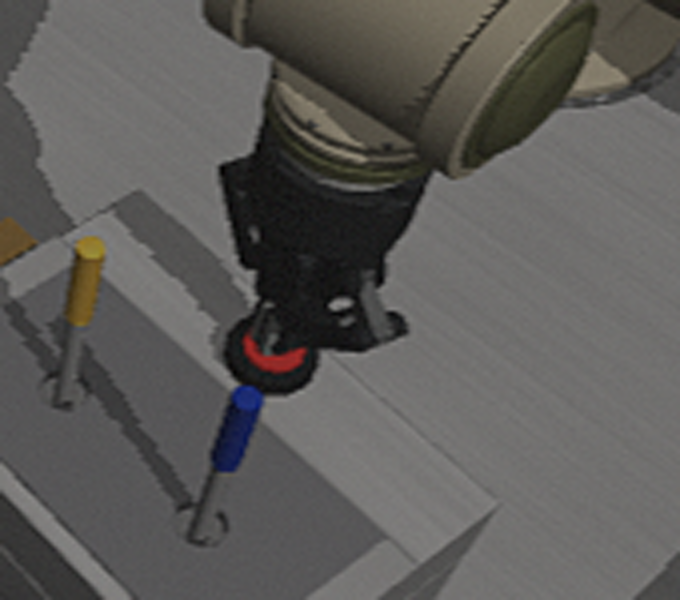

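View pics/pressw.png

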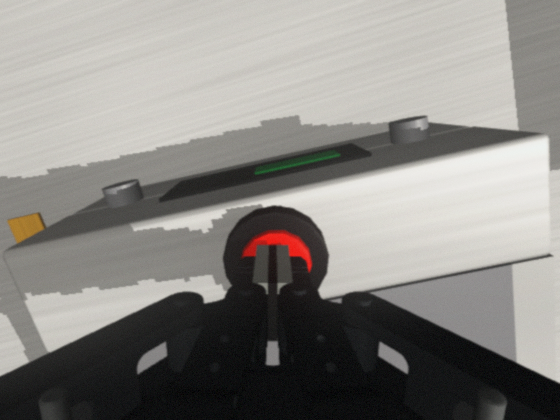

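```bash
python3 -m inch '[[1,[-0.5,0,0],0],[1,[-0.8,0,0],0],[-1,[-1,0,0],0],[-1,[-1,0,0],0],[-1,[-1,0,0],0],[-1,[-0.3,-0.3,0.25],0],[-1,[0,-0.6,0.5],0],[-1,[0,-0.6,0.5],0]]'
python3 -m inch '[[-1,[0,-0.6,0.5],0],[-1,[0,-0.45,0.4],0],[-1,[0,-0.2,0.2],0],[-1,[0,0,0],0],[-1,[0,0,0],0],[-1,[0,0,0],0],[-1,[0,0,0],0],[-1,[0,0,0],0]]'
python3 to.py .5654,.187,.395
python3 - <<'E'
from h import *; import cv2
p=optics.camera_params("wrist")
w=optics.get_image("wrist")[:,:,::-1].copy()
print(proj("wrist",[.5654,.187,.26],p))
cv2.imwrite("pics/w2.png",w)
a=optics.get_image("top")[:,:,::-1]
cv2.imwrite("pics/t2.png",cv2.resize(a[190:300,130:270],None,fx=5,fy=5,interpolation=cv2.INTER_CUBIC))
E
```

```text
time_s: 3.58
position: [0.5196, 0.1655, 0.4543]
tool_rot: [[0.003, -0.96, 0.279], [0.0, 0.279, 0.96], [-1.0, -0.003, 0.001]]
ft_force: [-0.1, -0.9, -0.8]
grip_width: 0.0722
time_s: 4.25
position: [0.5643, 0.186, 0.4532]
tool_rot: [[0.001, -0.96, 0.279], [0.0, 0.279, 0.96], [-1.0, -0.0, 0.0]]
ft_force: [0.3, 0.1, -0.0]
grip_width: 0.0856
4.25 [0.564 0.186 0.453] [ 0.331  0.064 -0.033] 0.08556023917051098 [0.279 0.96  0.   ] units [ 1.939 -0.024  0.043]
(np.float64(274.3048786205076), np.float64(251.88085717151685))
```

View pics/w2.png

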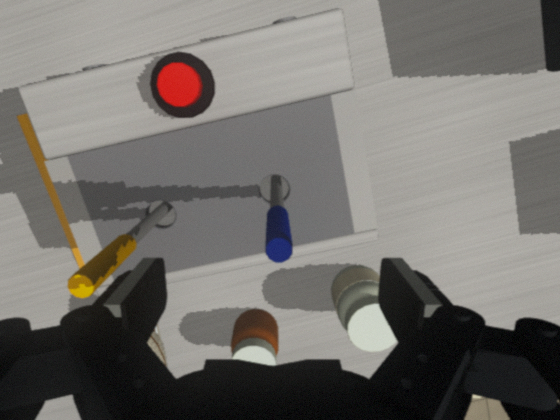

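View pics/t2.png

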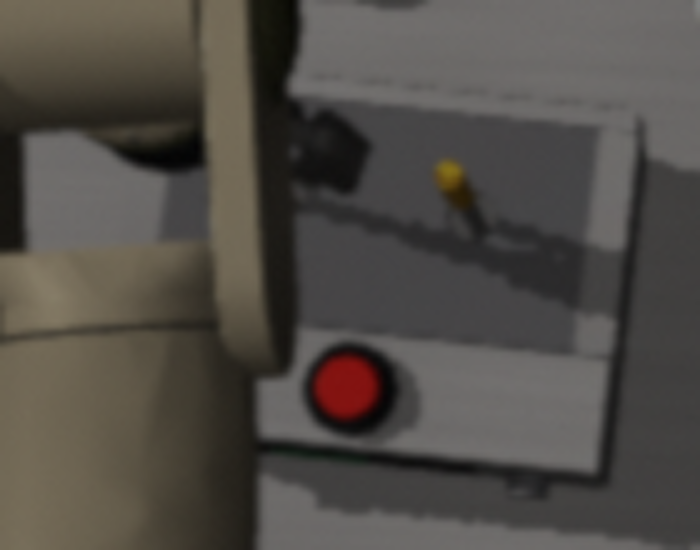

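```bash
python3 -m inch '[[-1,[0.5,0,0.1],0],[-1,[0.5,0,0],0],[-1,[0.5,0,0],0],[-1,[0.44,0,0],0],[-1,[0,0,0],0],[0.5,[0,0,0],0],[1,[0,0,0],0],[1,[0,0,0],0]]' 20
python3 -m inch '[[1,[0,0,0],0],[1,[0,0,0],0],[1,[0,0,0],0],[1,[-0.3,0,0],0],[1,[-0.6,0,0],0],[1,[-0.6,0,0],0],[1,[-0.6,0,0],0],[1,[0,0,0],0]]' 
python3 to.py .5654,.187,.395
python3 - <<'E'
from h import *; import cv2
w=optics.get_image("wrist")[:,:,::-1].copy()
cv2.imwrite("pics/w3.png",w)
a=optics.get_image("scene")[:,:,::-1]
cv2.imwrite("pics/s3.png",cv2.resize(a[150:350,250:490],None,fx=3,fy=3,interpolation=cv2.INTER_CUBIC))
E
```

```text
time_s: 5.02
position: [0.5657, 0.189, 0.3957]
tool_rot: [[0.002, -0.96, 0.279], [0.0, 0.279, 0.96], [-1.0, -0.002, 0.001]]
ft_force: [0.5, -0.2, 0.4]
grip_width: 0.0517
time_s: 5.68
position: [0.5654, 0.189, 0.4617]
tool_rot: [[0.007, -0.96, 0.279], [0.001, 0.279, 0.96], [-1.0, -0.006, 0.003]]
ft_force: [0.3, 0.2, -0.6]
grip_width: 0.0131
5.6833 [0.565 0.189 0.462] [ 0.347  0.186 -0.609] 0.013096583371240303 [0.279 0.96  0.003] units [ 2.223 -0.003 -0.072]
```

View pics/w3.png

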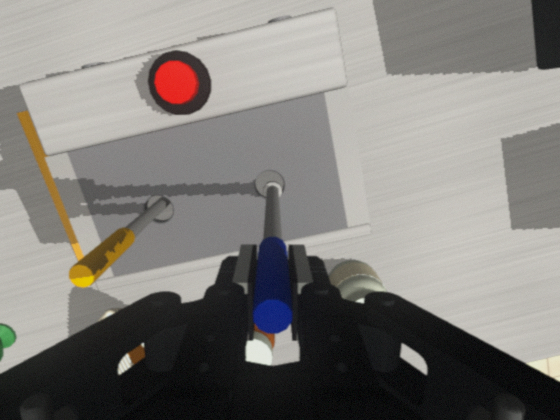

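View pics/s3.png

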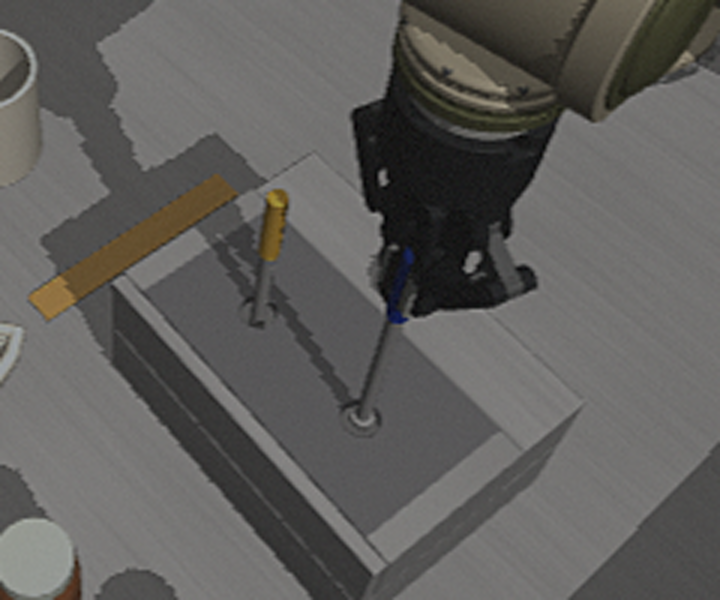

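```bash
python3 -m inch '[[1,[-0.5,0,0],0.5],[1,[-0.5,0,0],1],[1,[-0.3,0,0],1],[1,[0,0,0],1],[1,[0,0,0],1],[1,[0,0,0],1],[1,[0,0,0],1],[1,[0,0,0],1]]'
python3 -m inch '[[1,[0,0,0],1],[1,[0,0,0],1],[1,[0,0,0],0],[1,[0,0,0],0],[1,[0,0,0],0],[1,[0,0,0],0],[1,[0,0,0],0],[1,[0,0,0],0]]'
python3 to.py .43,.12,.5; python3 to.py .43,-.04,.5;python3 to.py .5457,-.213,.5
```

```text
time_s: 6.45
position: [0.5659, 0.1891, 0.4948]
tool_rot: [[-0.003, -0.588, 0.809], [-0.0, 0.809, 0.588], [-1.0, 0.001, -0.003]]
ft_force: [0.2, -0.2, -0.8]
grip_width: 0.0134
time_s: 7.12
position: [0.5657, 0.189, 0.4964]
tool_rot: [[-0.0, -0.444, 0.896], [-0.0, 0.896, 0.444], [-1.0, 0.0, -0.0]]
ft_force: [-0.3, 0.7, -0.6]
grip_width: 0.0138
7.1167 [0.566 0.189 0.496] [-0.269  0.652 -0.556] 0.013764111319264057 [ 0.896  0.444 -0.   ] units [-0.118 -0.055 -5.075]
7.1167 [0.566 0.189 0.496] [-0.269  0.652 -0.556] 0.013764111319264057 [ 0.896  0.444 -0.   ] units [-0.118 -4.835 -7.442]
7.1167 [0.566 0.189 0.496] [-0.269  0.652 -0.556] 0.013764111319264057 [ 0.896  0.444 -0.   ] units [ -0.118 -11.714  -6.544]
```

```bash
python3 -m inch '[[1,[0,0,-0.5],0],[1,[0,0,-0.9],0],[1,[0,0,-0.9],0],[1,[0,0,-0.9],0],[1,[0,-0.1,-0.9],0],[1,[0,-0.5,-0.8],0],[1,[0,-0.8,-0.5],0],[1,[0,-0.8,-0.5],0]]'
python3 -m inch '[[1,[0,-0.8,-0.5],0],[1,[0,-0.9,-0.5],0],[1,[0,-0.9,-0.4],0],[1,[0,-0.9,0],0],[1,[0,-0.9,0],0],[1,[0,-0.9,0],0],[1,[0,-0.9,0],0],[1,[0,-0.9,0],0]]'
python3 to.py .5457,-.213,.5
```

```text
time_s: 7.78
position: [0.435, 0.0508, 0.497]
tool_rot: [[0.001, -0.445, 0.896], [-0.0, 0.896, 0.445], [-1.0, -0.001, 0.001]]
ft_force: [0.8, 0.4, -0.7]
grip_width: 0.0135
time_s: 8.45
position: [0.4933, -0.1594, 0.4966]
tool_rot: [[0.0, -0.443, 0.896], [-0.0, 0.896, 0.443], [-1.0, -0.0, 0.0]]
ft_force: [-0.2, 0.3, -0.8]
grip_width: 0.0134
8.45 [ 0.493 -0.159  0.497] [-0.246  0.288 -0.815] 0.01341524637736299 [0.896 0.443 0.   ] units [-0.112 -2.376  0.775]
```

```bash
python3 -m inch '[[1,[0,-0.6,0.3],0],[1,[0,-0.5,0.2],0],[1,[0,-0.4,0.1],0],[1,[0,-0.2,0],0],[1,[0,0,0],0],[1,[0,0,0],0],[1,[0,0,0],0],[1,[0,0,0],0]]'
python3 to.py .5457,-.213,.5
python3 - <<'E'
from h import *; import cv2,json
p=optics.camera_params("wrist")
w=optics.get_image("wrist")[:,:,::-1].copy()
json.dump({k:np.asarray(v).tolist() for k,v in p.items()},open("p4.json","w"))
print(proj("wrist",[.5545,-.231,.105],p))
cv2.imwrite("pics/w4.png",w)
E
```

```text
time_s: 9.12
position: [0.5313, -0.1952, 0.497]
tool_rot: [[0.0, -0.444, 0.896], [-0.0, 0.896, 0.444], [-1.0, -0.0, 0.0]]
ft_force: [0.3, -0.4, -1.0]
grip_width: 0.0134
9.1167 [ 0.531 -0.195  0.497] [ 0.291 -0.415 -0.999] 0.013357806137340654 [0.896 0.444 0.   ] units [-0.101 -0.745  0.167]
(np.float64(277.5788504284517), np.float64(214.35795603217036))
```

View pics/w4.png

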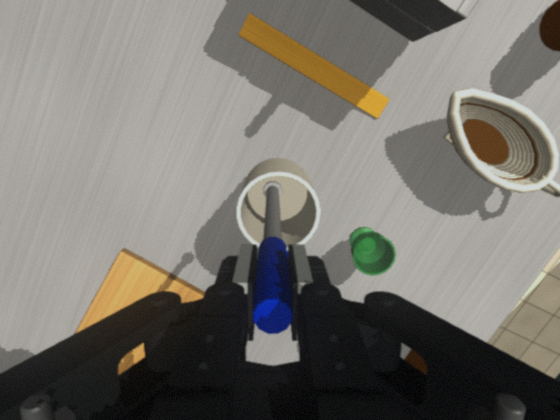

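```bash
python3 - <<'E'
from h import *; import json
np.set_printoptions(precision=4,suppress=True)
p=json.load(open("p4.json"));p={k:np.array(v) for k,v in p.items()}
S2=lambda u,v:("scene",*crop(u,v,180,145,6,6))
T2=lambda u,v:("top",*crop(u,v,260,170,5,5))
c=np.array([.5552,-.231])
for z in (.095,.1):
  for f,uv in ((S2,[(258,102),(222,153)]),(T2,[(537,285),(557,350 if 0 else 336)])):
    P=[atz(*f(*q),z)[:2] for q in uv]; m=sum(P)/2; d=P[1]-P[0]; print(z,P,np.linalg.norm(d),m-c,np.linalg.norm(m-c),np.degrees(np.arctan2(*(m-c)[::-1])),np.degrees(np.arctan2(*d[::-1])))
print("foot",[atz("wrist",273,189,z,p) for z in(.165,.172,.18)])
print("top",atz("wrist",272,319,.362,p), proj("wrist",[.5313,-.1952,.172],p),proj("wrist",[.5313,-.1952,.362],p))
E
```

```text
0.095 [array([ 0.5688, -0.3022]), array([ 0.5967, -0.2888])] 0.030937391828087753 [ 0.0276 -0.0645] 0.07015581772507033 -66.87587294687621 25.727992561102727
0.095 [array([ 0.5971, -0.2874]), array([ 0.5701, -0.2983])] 0.029046764054855942 [ 0.0284 -0.0619] 0.06808320903853081 -65.34959637199371 -157.9706191438606
0.1 [array([ 0.5711, -0.2981]), array([ 0.5988, -0.2847])] 0.03074443031254615 [ 0.0297 -0.0604] 0.06730087758546155 -63.79111986714189 25.727992561102532
0.1 [array([ 0.5961, -0.2866]), array([ 0.5693, -0.2975])] 0.028944566184730607 [ 0.0275 -0.061 ] 0.06696286826549842 -65.72230593902118 -157.97061914386055
foot [array([ 0.5317, -0.1963,  0.165 ]), array([ 0.531 , -0.1949,  0.172 ]), array([ 0.5301, -0.1933,  0.18  ])]
top [ 0.5305 -0.196   0.362 ] (np.float64(273.1963366216543), np.float64(189.47481935591037)) (np.float64(275.135149780149), np.float64(318.00186617367115))
```

```bash
python3 - <<'E'
import cv2,numpy as np
for n,x0,y0 in (("top",260,170),("scene",180,145)):
    a=cv2.imread(f"pics/{n}0.png").astype(int)
    m=((a[:,:,0]-a[:,:,2]>50)&(a[:,:,0]-a[:,:,1]>40))
    m2=np.zeros_like(m); m2[y0:y0+110,x0:x0+140]=m[y0:y0+110,x0:x0+140]
    ys,xs=np.nonzero(m2); print(n,len(xs),xs.mean(),ys.mean(),cv2.boxPoints(cv2.minAreaRect(np.c_[xs,ys].astype(np.float32))))
E
```

```text
top 76 365.2105263157895 233.01315789473685 [[359.80002 229.60004]
 [365.80002 226.60004]
 [370.6     236.20004]
 [364.6     239.20004]]
scene 77 222.3116883116883 167.41558441558442 [[216.42268 170.29897]
 [220.71135 160.64949]
 [228.04124 163.90721]
 [223.75258 173.55669]]
```

```bash
python3 -m inch '[[1,[0,-0.4,0.1],0.3],[1,[0,-0.29,0.1],0],[1,[0,0,0],0],[1,[0,0,0],0],[1,[0.4,0,0],0],[1,[0.7,0,0],0],[1,[0.7,0,0],0],[1,[0.4,0,0],0]]'
python3 to.py .5459,-.2111,.333
```

```text
time_s: 9.83
position: [0.5455, -0.2112, 0.4287]
tool_rot: [[-0.002, -0.42, 0.908], [0.001, 0.908, 0.42], [-1.0, 0.002, -0.001]]
ft_force: [-0.1, 0.7, -1.6]
grip_width: 0.0134
9.8333 [ 0.546 -0.211  0.429] [-0.056  0.723 -1.57 ] 0.013411549209760508 [ 0.908  0.42  -0.001] units [ 3.188 -0.011  0.016]
```

```bash
python3 -m inch '[[1,[0.6,0,0],0],[1,[0.6,0,0],0],[1,[0.6,0,0],0],[1,[0.5,0,0],0],[1,[0.3,0,0],0],[1,[0.1,0,0],0],[1,[0,0,0],0],[1,[0,0,0],0]]'
python3 to.py .5459,-.2111,.333
python3 - <<'E'
from h import *; import cv2,json
a=optics.get_image("scene")[:,:,::-1]
cv2.imwrite("pics/s5.png",cv2.resize(a[90:245,180:370],None,fx=4,fy=3.8,interpolation=cv2.INTER_CUBIC))
E
```

```text
time_s: 10.5
position: [0.5461, -0.2118, 0.3504]
tool_rot: [[0.001, -0.42, 0.908], [-0.001, 0.908, 0.42], [-1.0, -0.001, 0.001]]
ft_force: [-0.9, -1.5, -1.0]
grip_width: 0.0133
10.5 [ 0.546 -0.212  0.35 ] [-0.883 -1.486 -0.983] 0.013303537588737565 [0.908 0.42  0.001] units [0.581 0.026 0.003]
```

View pics/s5.png

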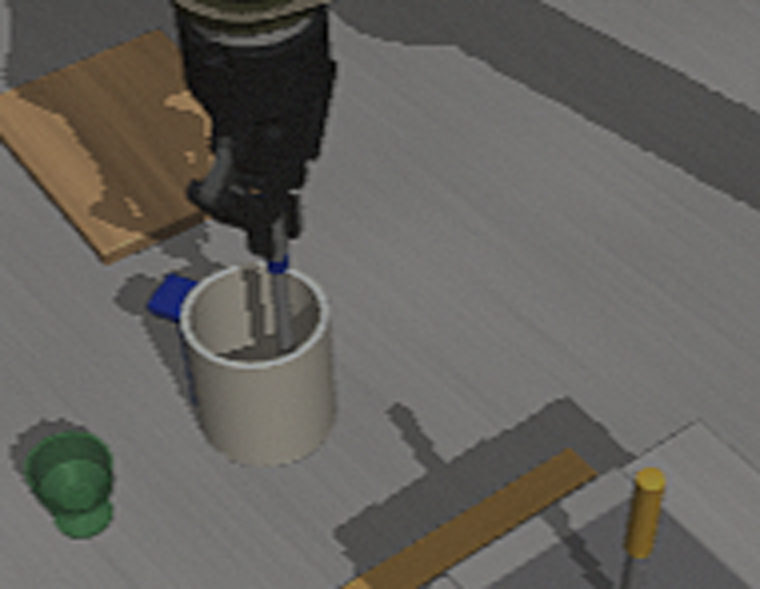

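```bash
python3 -m inch '[[1,[0.2,0,0],0],[1,[0.15,0,0],0],[1,[0.05,0,0],0],[1,[0.05,0,0],0],[1,[0.05,0,0],0],[1,[0,0,0],0],[1,[0,0,0],0],[1,[0,0,0],0]]'
python3 -m inch '[[1,[0.03,0,0],0],[1,[0.03,0,0],0],[1,[0.03,0,0],0],[1,[0,0,0],0],[1,[0,0,0],0],[1,[0,0,0],0],[1,[0,0,0],0],[1,[0,0,0],0]]'
```

```text
time_s: 11.22
position: [0.5461, -0.2119, 0.3346]
tool_rot: [[0.0, -0.419, 0.908], [-0.0, 0.908, 0.419], [-1.0, -0.0, 0.0]]
ft_force: [-1.2, 0.9, -0.9]
grip_width: 0.0131
time_s: 11.88
position: [0.5462, -0.212, 0.3329]
tool_rot: [[0.002, -0.419, 0.908], [-0.001, 0.908, 0.419], [-1.0, -0.002, 0.001]]
ft_force: [-0.8, 0.4, 4.7]
grip_width: 0.0134
```

```bash
python3 -m inch '[[1,[0,-0.25,0],0],[1,[0,-0.25,0],0],[1,[0.01,-0.25,0],0],[1,[0.03,-0.25,0],0],[1,[0,0,0],0],[1,[0,0,0],0],[1,[0,0,0],0],[1,[0,0,0],0]]'
python3 - <<'E'
from h import *; import cv2,json
a=optics.get_image("scene")[:,:,::-1]
cv2.imwrite("pics/s6.png",cv2.resize(a[90:245,180:370],None,fx=4,fy=3.8,interpolation=cv2.INTER_CUBIC))
w=optics.get_image("wrist")[:,:,::-1]; cv2.imwrite("pics/w6.png",w)
E
```

```text
time_s: 12.55
position: [0.5588, -0.2396, 0.3308]
tool_rot: [[0.001, -0.419, 0.908], [-0.001, 0.908, 0.419], [-1.0, -0.001, 0.0]]
ft_force: [-0.1, -1.1, 5.0]
grip_width: 0.0133
```

View pics/s6.png

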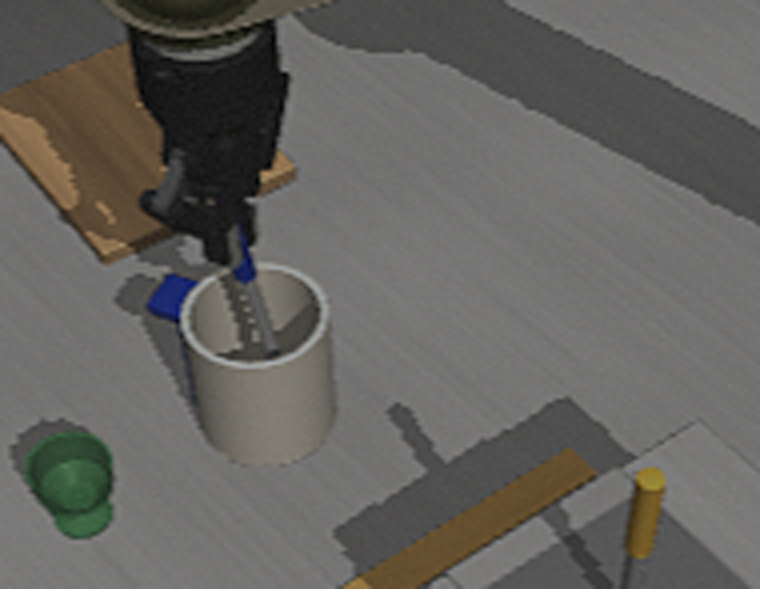

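View pics/w6.png

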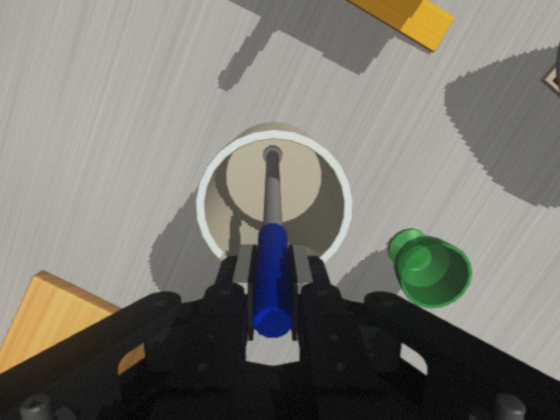

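```bash
python3 - <<'E'
from h import *
np.set_printoptions(precision=4,suppress=True)
c=np.array([.5552,-.231]);u=np.array([.4226,-.906]);v=np.array([.906,.4226])
f=lambda P:(((P[:2]-c)@u).round(4),((P[:2]-c)@v).round(4))
print("foot own",f(atz("wrist",273,154,.014)),"rim c",f(atz("wrist",275,203,.105)))
s=env.observe()['position'];print("grip own",f(s))
E
```

```text
foot own (np.float64(-0.0217), np.float64(-0.0004)) rim c (np.float64(-0.0056), np.float64(0.0004))
grip own (np.float64(0.0091), np.float64(-0.0003))
```

```bash
python3 -m inch '[[1,[0.045,-0.29,0],0],[1,[0.06,-0.29,0],0],[1,[0.08,-0.29,0],0],[1,[0.09,-0.28,0],0],[1,[0.1,-0.28,0],0],[1,[0,0,0],0],[1,[0,0,0],0],[1,[0,0,0],0]]'
python3 - <<'E'
from h import *; import cv2,json
a=optics.get_image("scene")[:,:,::-1]
cv2.imwrite("pics/s7.png",cv2.resize(a[90:245,180:370],None,fx=4,fy=3.8,interpolation=cv2.INTER_CUBIC))
w=optics.get_image("wrist")[:,:,::-1]; cv2.imwrite("pics/w7.png",w)
E
```

```text
time_s: 13.32
position: [0.5766, -0.2782, 0.319]
tool_rot: [[-0.001, -0.419, 0.908], [0.0, 0.908, 0.419], [-1.0, 0.0, -0.0]]
ft_force: [-0.0, 0.4, -0.8]
grip_width: 0.0136
```

View pics/s7.png

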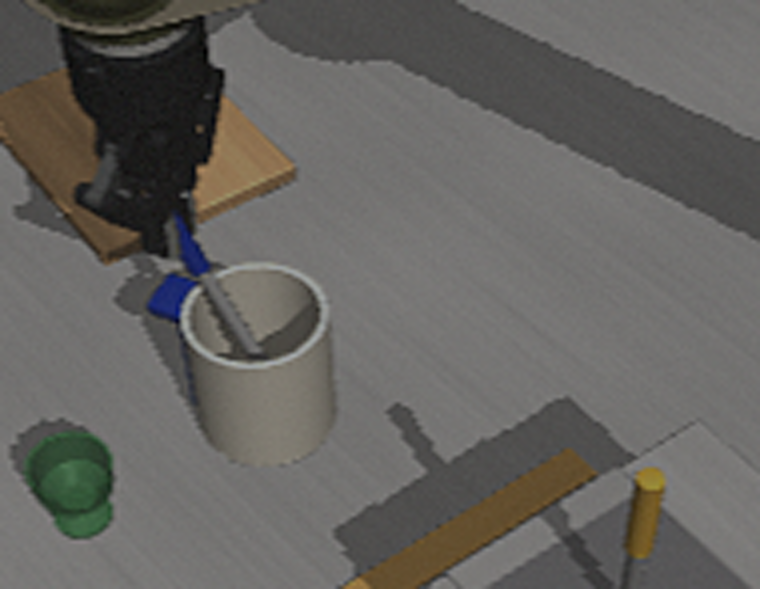

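View pics/w7.png

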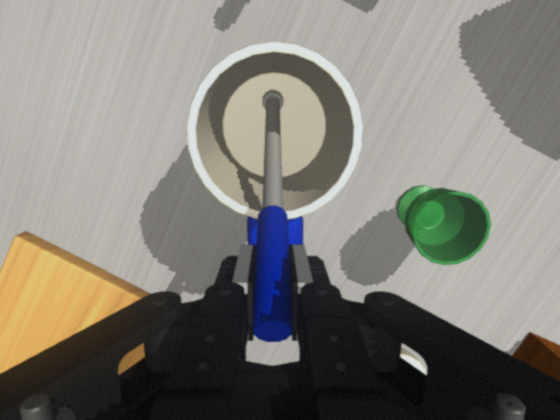

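```bash
python3 -m inch '[[1,[0.1,-0.15,0],0],[1,[0.08,-0.1,0],0],[1,[0.03,0,0],0],[1,[0.03,0,0],0],[1,[0,0,0],0],[1,[0,0,0],0],[1,[0,0,0],0],[1,[0,0,0],0]]'
python3 - <<'E'
from h import *; import cv2,json
np.set_printoptions(precision=4,suppress=True)
c=np.array([.5552,-.231]);u=np.array([.4226,-.906])
s=env.observe();print((s['position'][:2]-c)@u, s['position'][2]-.155-.008)
a=optics.get_image("scene")[:,:,::-1]
cv2.imwrite("pics/s8.png",cv2.resize(a[90:245,180:370],None,fx=4,fy=3.8,interpolation=cv2.INTER_CUBIC))
w=optics.get_image("wrist")[:,:,::-1]; cv2.imwrite("pics/w8.png",w)
E
```

```text
time_s: 14.08
position: [0.5801, -0.2856, 0.3138]
tool_rot: [[0.003, -0.419, 0.908], [-0.003, 0.908, 0.419], [-1.0, -0.004, 0.002]]
ft_force: [1.2, -3.4, 9.2]
grip_width: 0.0134
0.06000082812828405 0.15076911034471044
```

View pics/s8.png

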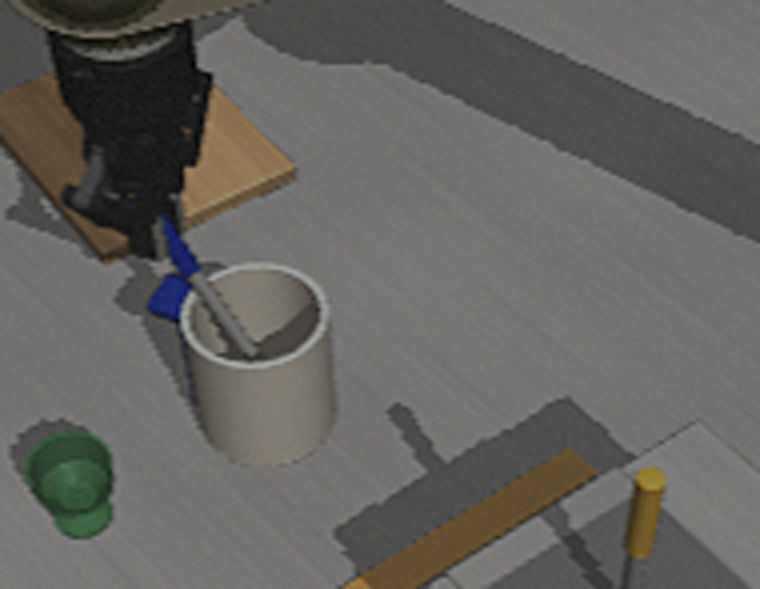

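View pics/w8.png

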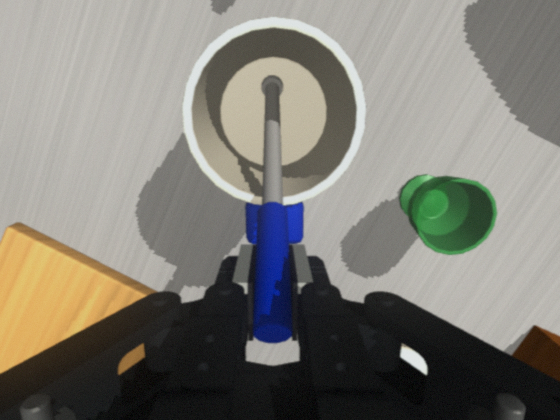

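```bash
python3 -m inch '[[1,[-0.04,0,0],0],[1,[0,0,0],0],[1,[0,0,0],0],[0.6,[0,0,0],0],[0.5,[0,0,0],0],[0.3,[0,0,0],0],[0,[0,0,0],0],[0,[0,0,0],0]]'
python3 -m inch '[[0,[0,0,0],0],[0,[0,0,0],0],[-0.5,[0,0,0],0],[-0.5,[0,0,0],0],[-0.5,[-0.2,0,0],0],[-0.5,[-0.3,0,0],0],[-0.5,[-0.5,0,0],0],[-0.5,[-0.6,0,0],0]]'
python3 - <<'E'
from h import *; import cv2,json
a=optics.get_image("scene")[:,:,::-1]
cv2.imwrite("pics/s9.png",cv2.resize(a[90:245,180:370],None,fx=4,fy=3.8,interpolation=cv2.INTER_CUBIC))
w=optics.get_image("wrist")[:,:,::-1]; cv2.imwrite("pics/w9.png",w)
E
```

```text
time_s: 14.85
position: [0.5798, -0.2849, 0.313]
tool_rot: [[-0.001, -0.419, 0.908], [0.0, 0.908, 0.419], [-1.0, 0.001, -0.0]]
ft_force: [0.1, 0.3, -1.0]
grip_width: 0.0429
time_s: 15.52
position: [0.5798, -0.2849, 0.3621]
tool_rot: [[-0.001, -0.419, 0.908], [0.001, 0.908, 0.419], [-1.0, 0.001, -0.0]]
ft_force: [0.2, 0.2, -0.8]
grip_width: 0.0646
```

View pics/s9.png

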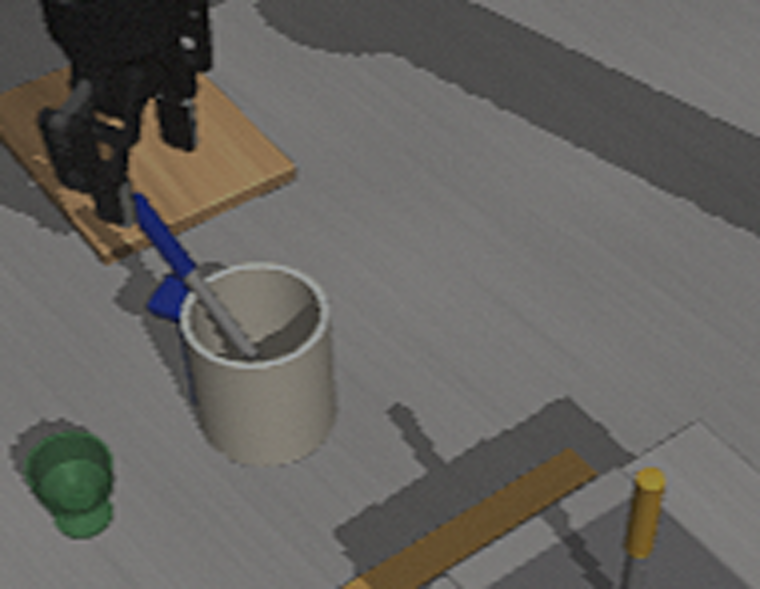

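View pics/w9.png

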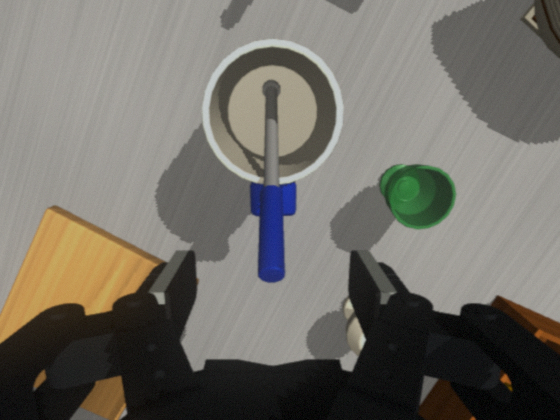

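Released cleanly and leaning over the middle of the lip (lip columns 250–296, rod at 271). I'll retreat upward and recheck.

```bash
python3 -m inch '[[-0.5,[-0.8,0,0],0],[-0.5,[-0.9,0,0],0],[-0.5,[-0.9,0,0],0],[-0.5,[-0.5,0.5,0],0],[-0.5,[0,0.8,0],0],[-0.5,[0,0.8,0],0],[-0.5,[0,0.8,0],0],[-0.5,[0,0.8,0],0]]'
python3 -m inch '[[-0.5,[0,0.8,0],0],[-0.5,[0,0.8,0],0],[-0.5,[0,0.8,0],0],[-0.5,[0,0.5,0],0],[-0.5,[0,0,0],0],[-0.5,[0,0,0],0],[-0.5,[0,0,0],0],[-0.5,[0,0,0],0]]'
python3 - <<'E'
from h import *; import cv2
np.set_printoptions(precision=4,suppress=True)
s=optics.get_image("scene")[:,:,::-1];t=optics.get_image("top")[:,:,::-1]
cv2.imwrite("pics/sE.png",s);cv2.imwrite("pics/tE.png",t)
cv2.imwrite("pics/sE2.png",cv2.resize(s[145:245,180:310],None,fx=6,fy=6,interpolation=cv2.INTER_CUBIC))
cv2.imwrite("pics/tE2.png",cv2.resize(t[170:280,260:400],None,fx=5,fy=5,interpolation=cv2.INTER_CUBIC))
E
```

```text
time_s: 16.28
position: [0.5326, -0.1832, 0.4542]
tool_rot: [[-0.0, -0.419, 0.908], [0.0, 0.908, 0.419], [-1.0, 0.0, -0.0]]
ft_force: [0.8, 0.2, 0.0]
grip_width: 0.0641
time_s: 16.95
position: [0.4972, -0.1061, 0.4541]
tool_rot: [[-0.0, -0.419, 0.908], [-0.0, 0.908, 0.419], [-1.0, 0.0, -0.0]]
ft_force: [-0.3, 0.1, -0.2]
grip_width: 0.0641
```

View pics/sE.png

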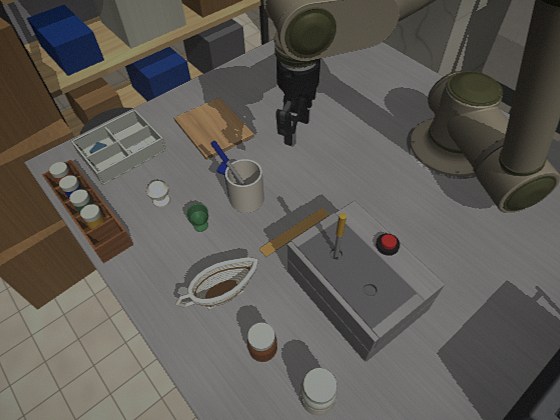

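View pics/sE2.png

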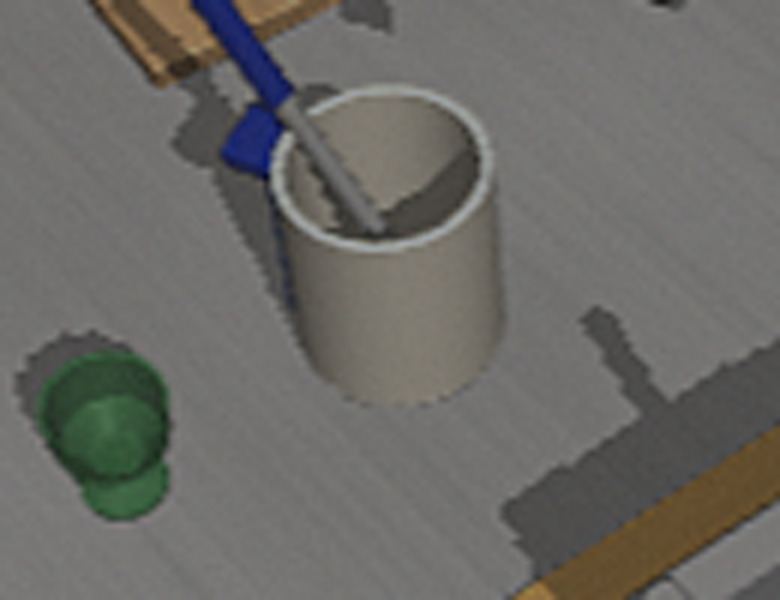

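View pics/tE2.png

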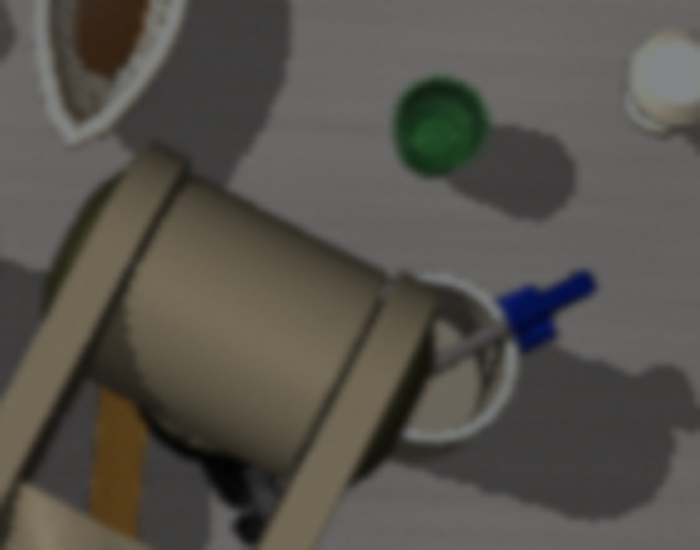

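```bash
python3 -c "
from rig import env
print(env.close_job())"
```

```text
the job is handed in; nothing more can be done
None
```

The job is done and handed in at about 17 s, against the 51 s limit.

- **Button:** I pressed the red button first, until the wrist read 40 N upward against its 5 N spring. The picture showed the fingertips on the red cap, and the button came back up afterwards.
- **Rod into the crock:** I lifted the blue rod out, carried it round the yellow one and lowered it into the crock. The reading changed by about 5 N when the foot reached the floor. I then tilted it towards the lip while still holding it. I pressed again until about 9 N showed the foot was on the floor, eased off and opened the fingers.
- **Last checks:**
  - **Rod:** It leans on the rim over the middle of the blue lip. In the wrist picture it was at column 271, with the lip spanning 250–296.
  - **Other things:** The crock sits at the same pixels as in the first picture. The yellow rod is still in its hole, and the bystanders look unmoved.
  - **Robot:** The arm stands clear, with no force on the wrist beyond noise.

**Less certain:**
- **Button force:** The 40 N peak came through the fingertips, not the gripper's body, but it equals the figure given as the body's limit.
- **Button height:** It bottomed about 3 mm higher than my camera measurement predicted. I judged it fully down from the force and the picture.
- **Foot at mid-tilt:** The reading fell to about zero for a moment, so the foot may have lifted slightly before the final press.
- **Lip direction:** My measurements of it spread by about 3 degrees (-64 to -67).

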